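# Cap the spare cable entry of an antenna junction box

## Task

Close the spare cable entry of the junction box: set the loose black cap squarely on the threaded neck, turn it backwards (anticlockwise from above) with only light pressure until its thread drops into place, then screw it down clockwise until its rim sits fully home on the flange, no more than finger-tight, and let go. Do not force it, and leave the mug, the tape roll and the preamplifier where they are.

Things in the scene. Friction and masses are not known exactly. Their poses are not given: they have to be found in the camera images.
- cap_grip (a point): The loose black screw cap (80 to 140 g): a round cup 60 mm across and 31 mm high, open downwards, with a straight grip bar across its top (46 x 14 mm, standing 21 mm above the cup). It starts upright on the desk at any yaw. This point is the centre of the bar, on the cap's axis, 41 mm above the cap's rim; x runs along the bar, y across it (the way to pinch it), z up.
- cap_rim (a point): Centre of the cap's open rim, its lowest face, on the cap's axis; axes as cap_grip. Inside the cap are three equal lugs 120 degrees apart, each 14 degrees wide, their undersides 5 mm above the rim. The lugs slide on the neck's thread.
- port (a point): Centre of the black flange (68 mm across) on top of the junction box, its upper face, where the cap's rim rests when home (cap_grip is then 41 mm above this point). z up along the axis of the grey threaded neck (50 mm across) that stands on it, x along the box's long side. Screwing from the drop to home takes about 75 degrees clockwise and lowers the cap 4 mm; within 15 degrees more it is finger-tight (0.2 N m).
- ridge_level (a point): On the neck's axis, level with the three flat tops of its thread ridges, 18.6 mm above port. The three thread starts are 120 degrees apart; their angle is different every time and is not given: feel for it. At most angles the cap's lugs rest on the ridges (cap_rim about 13.6 mm above port) or on narrow stops 4 mm higher. Turned clockwise on the ridges, the lugs jam against the stops.
- gap_level (a point): On the neck's axis, 8.8 mm above port: the floor of the three gaps where the threads start. Turning the cap anticlockwise by up to 110 degrees brings its lugs over the gaps (about 10 degrees of play) and under light pressure it drops about 10 mm, cap_rim then about 3.8 mm above port. Turned further anticlockwise it meets a wall. From here it screws down clockwise.
- nose_top (a point): Top centre of the neck's smooth tapered nose, 25 mm above port; the nose is 34 mm across at the top and 39 mm below. It centres the cap's lugs, which leave a hole 41 mm across.
- box: The grey junction box, fixed to the desk, 146 x 116 x 47 mm, with the flange in the middle of its top (flange face 50 mm above the desk). Origin at the centre of its underside, x along its long side, z up.
- mug_mid (a point): Bystander: blue mug, 84 mm across, 95 mm high; the point is on its axis half-way up.
- tape_mid (a point): Bystander: black roll of tape lying flat, 96 mm across, 19 mm high; the point is its centre.
- preamp_mid (a point): Bystander: small aluminium preamplifier box with a connector at either end, 98 x 42 x 32 mm; the point is its centre.
Not all that is in view belongs to the job. Of the things shaped like the part that bears cap_grip, the black one is meant.

How it is judged:
By the outcome, as a careful person would: the job done as asked, in the order asked, and still so for the second after the job is handed in, with the robot touching nothing.
It also fails if it takes over 67 s, if anything falls off the work surface, if the arm or the gripper's body presses on something with over 40 N, if the wrist force passes 120 N, or if a joint passes its speed limit or range.

## Robot

A 6-joint arm with a two-finger parallel gripper is mounted at the origin on the work surface. World frame = base frame: x ahead of the robot, y to its left, z up, the work surface at z = 0. Lengths are in m, angles in rad, forces in N, time in s.
With the tool pointing down it reaches from about 0.425 to 0.95 m from the base axis. Payload 3.5 kg.
Tool frame: the origin (TCP) lies between the finger pads; the fingertips stand 25 mm ahead of it and the grasp point (between the pads) lies 6 mm ahead of it (ctrl.finger_overhang is the distance from the TCP to the fingertips, in m); x points along the fingers, y is the direction in which the jaws open and shut, and the axes are right-handed (so a half turn about x gives the same grasp; the last joint's range is limited). The gripper opens to 85 mm and grips with 20 to 120 N. Pads are 22 mm wide; open, the fingers measure 114 mm over their backs; the gripper's body (76 mm by 85 mm) begins 54 mm behind the grasp point. The pads swing forward as they close: fully open they stand 13 mm farther back than shut.
Start: joints at [-1.45, 0.286, 1.577, -0, 1.279, -0.15], TCP at [0.181, -0.65, 0.256] pointing down, gripper open.
Joint ranges: [-2.77, 2.77], [-0.9, 2.22], [0.21, 2.48], [-1.53, 4.67], [0.24, 2.81], [-2.84, 2.84]. Speed limits (rad/s): [2.79, 2.79, 3.14, 3.14, 3.14, 3.14].

## Interface

Orientations are given as a unit quaternion [x, y, z, w].
In Python, from plant import ctrl gives the robot as it stands.
- The arm moves only by the tool play_rows, never from a script. Its argument "targets" is a list of rows, each an object with "delta_pos": the shift along the world's x, y, z normalised to -1 to 1, where 1 is 1000 mm, a list of three; "delta_rot": the turn, a rotation vector about the world's x, y, z normalised to -1 to 1, where 1 is pi rad, a list of three; "claw": the finger opening in mm, from 0 to 85.4. In form: [{"delta_pos": [tx, ty, tz], "delta_rot": [wx, wy, wz], "claw": claw}, ...]. A call has 1 to 20 rows; each row is the pose to reach, as a shift and turn from the pose measured when the call began, turning the shorter way round; what a row does not reach only later rows make up. A row lasts 1/12 s, in which the tool goes at most 41.7 mm and 7.16 degrees, less where a joint would pass 70% of its speed; a pose out of reach is approached as far as the arm can. A call with a number of a shift or a turn outside -1 to 1 is refused whole. A call with a gripper value outside its range is refused whole. The fingers move at their own pace and stop on an object; "newtons" is the grip in N (left out, the last holds). Time passes only in rows, so rows that repeat a pose let the fingers close. It gives the time, the measured TCP pose, the force and the opening at its end, in the units of the state.
- ctrl.get_state(): the state, without advancing time (a new reading comes with each control period).
- ctrl.read_camera(name): name is "scene" or "top" or "wrist"; returns the picture (384x512x3 uint8, blue, green, red); there is no depth.
- ctrl.calibration(name): a dict with "fx", "fy", "cx", "cy" (pixels), "k1" (the pictures are not rectified: a ray, as slopes to the right and down, at radius r is drawn at 1 + k1 r^2 times it, then the intrinsics apply), "camera_from_world" (4x4, takes a point from world to camera coordinates). Camera axes: x right, y down, z forward; pixel columns grow to the right and rows downward; lengths in m; the calibration is good to about 2 mm. A picture is of the moment at which its call begins: read the wrist's pose just before it. calibration takes no time and is no camera call; for the wrist camera it gives the pose at the moment of the call.
- ctrl.sign_off(): hands the job in, once; it reports no verdict.
The state is a dict: "time": time; "qpos": joint angles; "dq": joint speeds; "joint_efforts": joint torques, N m; "eef_pos": TCP position; "tcp_rot": TCP orientation; "contact_force": force on the tool from outside, world axes, zero at the start; "wrist_torque": the same for the moment, N m; "opening": opening from 0.0 (shut) to 1.0 (fully open).
Only numpy, scipy, OpenCV 4.12 (cv2) and the standard library are available. Lean on these libraries where they do the work, as an engineer would, in place of code of your own. Each camera call takes 0.05 s, during which the arm holds its last target. There are 200 camera calls.

## Working session

There is one attempt and no reset: what is moved stays moved. The work goes in short steps, Python scripts to look and compute and a tool call to move; the robot and the scene stay as the last step left them, time stands still between calls to the robot, and variables do not carry over. Pictures are saved under pics/ and viewed, about 8 in all and at most 12, crops included, and the job is handed in when it is done.

Besides the shell and the picture viewer there is one more tool, called by a JSON object that holds its "name" and its "arguments". play_rows: Moves the arm, as the interface text tells. Its arguments: {"type":"object","properties":{"targets":{"type":"array"},"newtons":{"type":"number"}},"required":["targets"]}

```bash
mkdir -p pics; ls; cat > h.py <<'E'
import numpy as np, cv2
from plant import ctrl
def ray(c,u,v):
    x,y=(u-c['cx'])/c['fx'],(v-c['cy'])/c['fy']
    xd,yd=x,y
    for _ in range(20):
        k=1+c['k1']*(x*x+y*y); x,y=xd/k,yd/k
    T=np.array(c['camera_from_world']); R=T[:3,:3]
    return -R.T@T[:3,3], R.T@np.array([x,y,1.])
def onplane(c,u,v,z):
    o,d=ray(c,u,v); return o+d*(z-o[2])/d[2]
def proj(c,p):
    T=np.array(c['camera_from_world']); q=T[:3,:3]@np.array(p)+T[:3,3]
    x,y=q[:2]/q[2]; k=1+c['k1']*(x*x+y*y)
    return np.array([c['fx']*x*k+c['cx'],c['fy']*y*k+c['cy']])
E
python3 - <<'E'
from h import *
a=ctrl.read_camera("scene");b=ctrl.read_camera("top")
cv2.imwrite("pics/s.png",a);cv2.imwrite("pics/t.png",b)
for n in("scene","top","wrist"):
    c=ctrl.calibration(n);print(n,c['fx'],c['cx'],c['cy'],c['k1'],np.round(ray(c,256,192),3).tolist())
s=ctrl.get_state();print(s)
E
```

```text
pics
scene 479.8578343804894 261.4012897705703 191.740208702426 -0.18942960523968058 [[1.515, 0.321, 0.749], [-0.759, -0.264, -0.595]]
top 421.17676515057565 263.4372651539535 198.72604550141156 -0.09415348907602994 [[0.47, 0.058, 1.066], [0.166, 0.015, -0.986]]
wrist 299.5139567727654 251.73705735531155 194.92663001931243 -0.017893945318920617 [[0.252, -0.632, 0.374], [-0.269, -0.086, -0.96]]
{'time': 0.1, 'qpos': array([-1.44999398e+00,  2.87140835e-01,  1.57802618e+00, -8.39086705e-06,
        1.27860023e+00, -1.49984777e-01]), 'dq': array([ 3.00710796e-04, -1.15752040e-03, -2.41281588e-03,  9.44292556e-05,
        2.63668734e-04, -7.84984426e-04]), 'joint_efforts': array([ 3.70509670e-04, -4.07295871e+01, -2.93699938e+01, -1.46779621e-04,
        3.40399762e-03,  1.21170137e-05]), 'eef_pos': array([ 0.18052677, -0.64985277,  0.25504532]), 'tcp_rot': array([ 0.70064339,  0.09621506, -0.70062663,  0.09467747]), 'contact_force': array([-0.25025423, -0.50411143, -0.92830902]), 'wrist_torque': array([-0.01696355,  0.0248751 , -0.04978121]), 'opening': 1.002155589321804}
```

View pics/s.png

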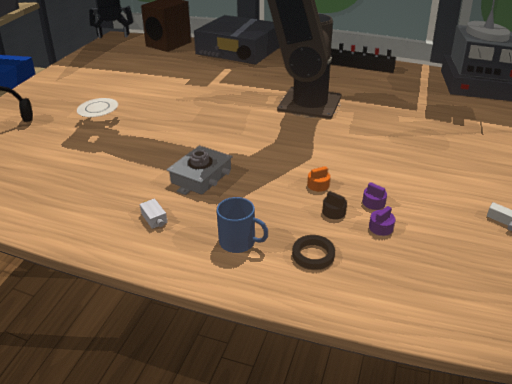

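View pics/t.png

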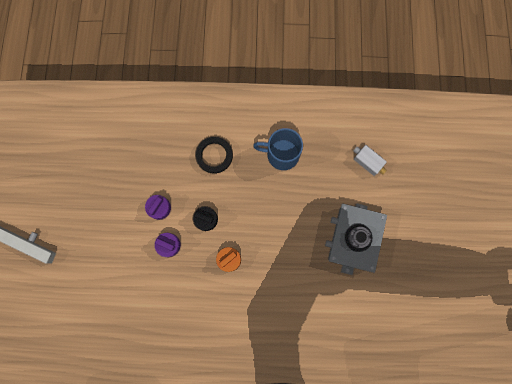

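Scene view: the black cap is at (335,206) and the orange (319,179) and purple (374,196), (382,222) ones are decoys. In the top view the black cap is at (205,218), the decoys at (229,260), (158,207), (167,245). The port is at (358,237) top. The tape ring is also black, but it is flat, at (214,155). I choose the black cap with the bar, and check it in a crop.

```bash
python3 - <<'E'
from h import *
b=cv2.imread("pics/t.png");c=ctrl.calibration("top")
for n,u,v,z in(("cap",205,218,.03),("orange",229,260,.03),("pur1",158,207,.03),("pur2",167,245,.03),("port",358,237,.06),("mug",284,147,.09),("tape",214,155,.01),("pre",370,160,.03),("plus_x",0,0,0)):
    print(n,np.round(onplane(c,u,v,z),3))
def seg(x0,y0,w,thr,z):
    g=cv2.cvtColor(b[y0:y0+w,x0:x0+w],cv2.COLOR_BGR2GRAY)
    m=(g<thr).astype(np.uint8)
    n,l,st,ce=cv2.connectedComponentsWithStats(m)
    for i in range(1,n):
        if st[i,4]>150: print(st[i],onplane(c,*(ce[i]+[x0,y0]),z).round(4))
seg(180,195,50,45,.02)
A=cv2.resize(b[193:243,180:230],(390,390),interpolation=cv2.INTER_CUBIC)
B=cv2.resize(b[195:280,316:401],(390,390),interpolation=cv2.INTER_CUBIC)
o=np.hstack([A,B]);cv2.imwrite("pics/crop1.png",np.clip((o/255.)**.5*255,0,255).astype(np.uint8))
E
```

```text
cap [0.576 0.197 0.03 ]
orange [0.475 0.134 0.03 ]
pur1 [0.599 0.316 0.03 ]
pur2 [0.506 0.288 0.03 ]
port [ 0.538 -0.175  0.06 ]
mug [0.746 0.009 0.09 ]
tape [0.742 0.185 0.01 ]
pre [ 0.737 -0.214  0.03 ]
plus_x [1.202 0.849 0.   ]
[ 13  12  25  24 466] [0.576  0.1985 0.02  ]
```

View pics/crop1.png

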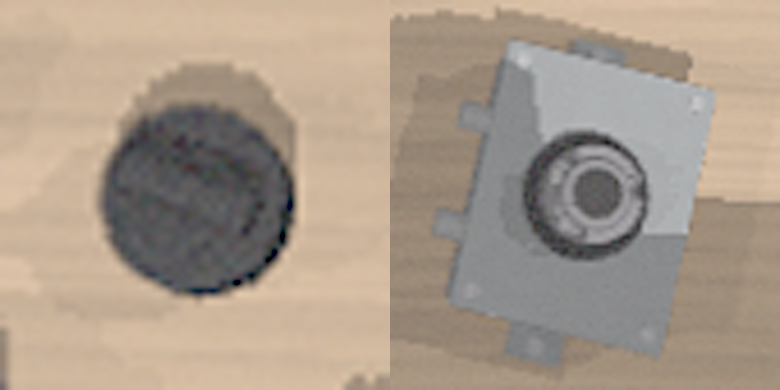

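The choice is confirmed: the black cap with a straight bar, at about (0.576, 0.198). I'll move above it.

{"name": "play_rows", "arguments": {"targets": [{"delta_pos": [0.25, 0.45, 0], "delta_rot": [0, 0, 0.1], "claw": 85}, {"delta_pos": [0.25, 0.45, 0], "delta_rot": [0, 0, 0.1], "claw": 85}, {"delta_pos": [0.25, 0.45, 0], "delta_rot": [0, 0, 0.1], "claw": 85}, {"delta_pos": [0.25, 0.45, 0], "delta_rot": [0, 0, 0.2], "claw": 85}, {"delta_pos": [0.25, 0.45, 0], "delta_rot": [0, 0, 0.2], "claw": 85}, {"delta_pos": [0.25, 0.45, 0], "delta_rot": [0, 0, 0.2], "claw": 85}, {"delta_pos": [0.25, 0.45, 0], "delta_rot": [0, 0, 0.3], "claw": 85}, {"delta_pos": [0.25, 0.45, 0], "delta_rot": [0, 0, 0.3], "claw": 85}, {"delta_pos": [0.25, 0.45, 0], "delta_rot": [0, 0, 0.3], "claw": 85}, {"delta_pos": [0.25, 0.45, 0], "delta_rot": [0, 0, 0.3], "claw": 85}, {"delta_pos": [0.25, 0.45, 0], "delta_rot": [0, 0, 0.3], "claw": 85}, {"delta_pos": [0.25, 0.45, 0], "delta_rot": [0, 0, 0.3], "claw": 85}, {"delta_pos": [0.395, 0.848, -0.02], "delta_rot": [0, 0, 0.3], "claw": 85}, {"delta_pos": [0.395, 0.848, -0.02], "delta_rot": [0, 0, 0.3], "claw": 85}, {"delta_pos": [0.395, 0.848, -0.02], "delta_rot": [0, 0, 0.3], "claw": 85}, {"delta_pos": [0.395, 0.848, -0.02], "delta_rot": [0, 0, 0.3], "claw": 85}, {"delta_pos": [0.395, 0.848, -0.02], "delta_rot": [0, 0, 0.3], "claw": 85}, {"delta_pos": [0.395, 0.848, -0.02], "delta_rot": [0, 0, 0.3], "claw": 85}, {"delta_pos": [0.395, 0.848, -0.02], "delta_rot": [0, 0, 0.3], "claw": 85}, {"delta_pos": [0.395, 0.848, -0.02], "delta_rot": [0, 0, 0.3], "claw": 85}]}}

```text
time: 1.77
eef_pos: [0.5388, 0.1013, 0.2394]
tcp_rot: [-0.58, -0.404, 0.581, -0.403]
contact_force: [0.1, -0.9, -0.2]
opening: 0.992
```

{"name": "play_rows", "arguments": {"targets": [{"delta_pos": [0.037, 0.097, -0.04], "delta_rot": [0, 0, 0], "claw": 85}, {"delta_pos": [0.037, 0.097, -0.04], "delta_rot": [0, 0, 0], "claw": 85}, {"delta_pos": [0.037, 0.097, -0.04], "delta_rot": [0, 0, 0], "claw": 85}, {"delta_pos": [0.037, 0.097, -0.04], "delta_rot": [0, 0, 0], "claw": 85}, {"delta_pos": [0.037, 0.097, -0.04], "delta_rot": [0, 0, 0], "claw": 85}]}}

```text
time: 2.18
eef_pos: [0.5749, 0.1995, 0.1974]
tcp_rot: [-0.579, -0.405, 0.582, -0.403]
contact_force: [0.7, -0.2, -0.2]
opening: 0.995
```

```bash
python3 - <<'E'
from h import *
c=ctrl.calibration("wrist");w=ctrl.read_camera("wrist");s=ctrl.get_state()
np.save("w1.npy",np.array(c['camera_from_world']))
cv2.imwrite("pics/w1.png",np.clip((w/255.)**.6*255,0,255).astype(np.uint8));cv2.imwrite("w1raw.png",w)
print(s['time'],s['eef_pos'],s['qpos'],s['contact_force'])
for z in(.031,.052):print(proj(c,[.576,.1985,z]))
E
```

```text
2.2333 [0.57528847 0.1985168  0.19849207] [1.65401705e-01 1.96676403e-01 1.79356985e+00 9.11536919e-04
 1.15547788e+00 5.20933201e-01] [ 0.47035612  0.10039362 -1.22284074]
[253.48646775 181.31301065]
[253.4722103  187.02760657]
```

View pics/w1.png

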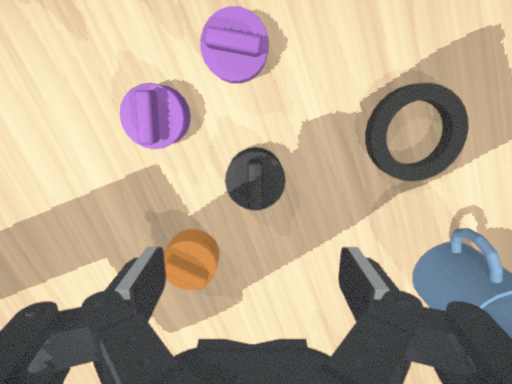

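The wrist view shows the black cap at (255,179), with its bar nearly upright in the image from (256,158) to (253,200), so square to the jaws. The orange decoy at (190,258) is near the left finger. I'll measure the bar angle and cap centre.

```bash
python3 - <<'E'
from h import *
c=ctrl.calibration("wrist");c['camera_from_world']=np.load("w1.npy")
w=cv2.imread("w1raw.png");g=cv2.cvtColor(w,cv2.COLOR_BGR2GRAY)
m=(g<70).astype(np.uint8);n,l,st,ce=cv2.connectedComponentsWithStats(m)
i=l[185,240];print(i,st[i],ce[i]);
k=cv2.findContours((l==i).astype(np.uint8),0,2)[0][0]
(u,v),r=cv2.minEnclosingCircle(k);print(u,v,r,onplane(c,u,v,.03))
# colours of the cap at different heights: check circle diam
print(np.linalg.norm(onplane(c,u-r,v,.031)-onplane(c,u+r,v,.031)))
o=cv2.resize(g[139:219,215:295],(560,560),interpolation=cv2.INTER_CUBIC).astype(float)
cv2.imwrite("pics/w1c.png",np.clip(o*4-40,0,255).astype(np.uint8))
for (x,y,z) in((.576,.1985,.052),):pass
for a in (60,65,70,75,80):
    d=np.array([np.cos(np.radians(a)),np.sin(np.radians(a)),0])*.023
    P=np.r_[onplane(c,u,v,.031)[:2],.052];print(a,proj(c,P-d).round(1),proj(c,P+d).round(1))
E
```

```text
20 [ 226  147   60   63 2919] [255.13120932 178.57348407]
254.89166259765625 178.2334747314453 31.36713409423828 [0.57828673 0.2007139  0.03      ]
0.06150034537211245
60 [250.8 207.2] [259.4 159.1]
65 [252.9 207.4] [257.2 158.9]
70 [255.  207.5] [254.9 158.8]
75 [257.2 207.4] [252.7 158.9]
80 [259.3 207.2] [250.4 159.2]
```

View pics/w1c.png

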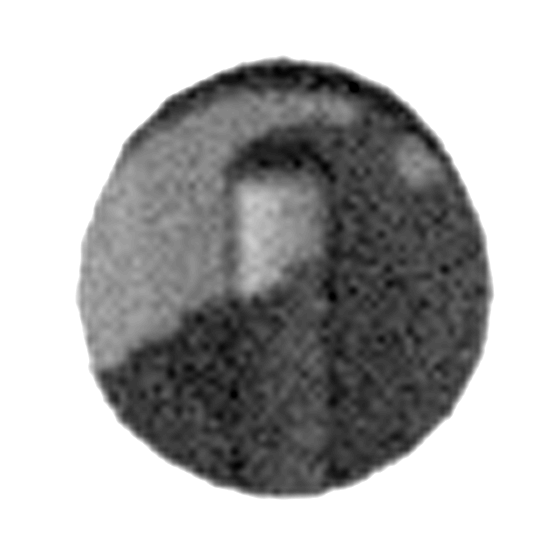

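Bar yaw matches the jaw orientation to within about 2°, the cap diameter measures 61 mm (60 expected), and the centre is about (0.578, 0.2005). I'll descend and grip.

{"name": "play_rows", "arguments": {"targets": [{"delta_pos": [0.003, 0.0015, -0.04], "delta_rot": [0, 0, 0], "claw": 45}, {"delta_pos": [0.003, 0.0015, -0.08], "delta_rot": [0, 0, 0], "claw": 45}, {"delta_pos": [0.003, 0.0015, -0.115], "delta_rot": [0, 0, 0], "claw": 45}, {"delta_pos": [0.003, 0.0015, -0.139], "delta_rot": [0, 0, 0], "claw": 45}, {"delta_pos": [0.003, 0.0015, -0.139], "delta_rot": [0, 0, 0], "claw": 45}, {"delta_pos": [0.003, 0.0015, -0.139], "delta_rot": [0, 0, 0], "claw": 45}, {"delta_pos": [0.003, 0.0015, -0.139], "delta_rot": [0, 0, 0], "claw": 10}, {"delta_pos": [0.003, 0.0015, -0.139], "delta_rot": [0, 0, 0], "claw": 8}, {"delta_pos": [0.003, 0.0015, -0.139], "delta_rot": [0, 0, 0], "claw": 8}, {"delta_pos": [0.003, 0.0015, -0.139], "delta_rot": [0, 0, 0], "claw": 8}, {"delta_pos": [0.003, 0.0015, -0.139], "delta_rot": [0, 0, 0], "claw": 8}, {"delta_pos": [0.003, 0.0015, -0.139], "delta_rot": [0, 0, 0], "claw": 8}], "newtons": 45}}

```text
time: 3.23
eef_pos: [0.5791, 0.1999, 0.061]
tcp_rot: [-0.58, -0.404, 0.581, -0.403]
contact_force: [-1.8, -1.4, 6.2]
opening: 0.154
```

```bash
python3 - <<'E'
from h import *
s=ctrl.get_state()
for k in('time','eef_pos','tcp_rot','contact_force','wrist_torque','opening'):print(k,s[k])
print(ctrl.finger_overhang)
E
```

```text
time 3.2333
eef_pos [0.57909284 0.19988726 0.06099496]
tcp_rot [-0.57981939 -0.40408423  0.5812789  -0.4032868 ]
contact_force [-1.76552426 -1.42649161  6.23040807]
wrist_torque [-0.40490895  0.16115612 -0.02640857]
opening 0.15391585600855093
0.025
```

{"name": "play_rows", "arguments": {"targets": [{"delta_pos": [0, 0, 0.02], "delta_rot": [0, 0, 0], "claw": 8}, {"delta_pos": [0, 0, 0.06], "delta_rot": [0, 0, 0], "claw": 8}, {"delta_pos": [0, 0, 0.1], "delta_rot": [0, 0, 0], "claw": 8}, {"delta_pos": [-0.005, -0.035, 0.12], "delta_rot": [0, 0, 0], "claw": 8}, {"delta_pos": [-0.01, -0.07, 0.14], "delta_rot": [0, 0, 0], "claw": 8}, {"delta_pos": [-0.015, -0.105, 0.16], "delta_rot": [0, 0, 0], "claw": 8}, {"delta_pos": [-0.02, -0.14, 0.18], "delta_rot": [0, 0, 0], "claw": 8}, {"delta_pos": [-0.02, -0.18, 0.19], "delta_rot": [0, 0, 0], "claw": 8}, {"delta_pos": [-0.025, -0.22, 0.19], "delta_rot": [0, 0, 0], "claw": 8}, {"delta_pos": [-0.03, -0.26, 0.19], "delta_rot": [0, 0, 0], "claw": 8}, {"delta_pos": [-0.035, -0.3, 0.19], "delta_rot": [0, 0, 0], "claw": 8}, {"delta_pos": [-0.041, -0.335, 0.19], "delta_rot": [0, 0, 0], "claw": 8}, {"delta_pos": [-0.041, -0.365, 0.19], "delta_rot": [0, 0, 0], "claw": 8}, {"delta_pos": [-0.041, -0.378, 0.19], "delta_rot": [0, 0, 0], "claw": 8}, {"delta_pos": [-0.041, -0.378, 0.19], "delta_rot": [0, 0, 0], "claw": 8}, {"delta_pos": [-0.041, -0.378, 0.19], "delta_rot": [0, 0, 0], "claw": 8}, {"delta_pos": [-0.041, -0.378, 0.19], "delta_rot": [0, 0, 0], "claw": 8}]}}

```text
time: 4.65
eef_pos: [0.538, -0.1768, 0.2504]
tcp_rot: [-0.58, -0.405, 0.581, -0.403]
contact_force: [0.8, -0.9, -1.3]
opening: 0.147
```

```bash
python3 - <<'E'
from h import *
c=ctrl.calibration("wrist");w=ctrl.read_camera("wrist");s=ctrl.get_state()
np.save("w2.npy",np.array(c['camera_from_world']))
cv2.imwrite("pics/w2.png",np.clip((w/255.)**.6*255,0,255).astype(np.uint8));cv2.imwrite("w2raw.png",w)
for k in('time','eef_pos','qpos','contact_force','wrist_torque','opening'):print(k,s[k])
for z in(.05,.075):print(proj(c,[.538,-.178,z]))
t=ctrl.calibration("top");print(onplane(t,361.1,237.1,.075),onplane(t,358.7,237.5,.05))
E
```

```text
time 4.7
eef_pos [ 0.53810354 -0.17657541  0.25056822]
qpos [-4.95873600e-01  5.44719729e-02  1.85151278e+00 -8.38164967e-04
  1.23862568e+00 -1.41582322e-01]
contact_force [-0.81254455  1.16379798 -0.96014975]
wrist_torque [ 0.00759174 -0.01031028 -0.04313059]
opening 0.15168878647449074
[252.23204547 174.3697768 ]
[252.17118617 179.92927058]
[ 0.53698351 -0.17910653  0.075     ] [ 0.53754003 -0.17920014  0.05      ]
```

View pics/w2.png

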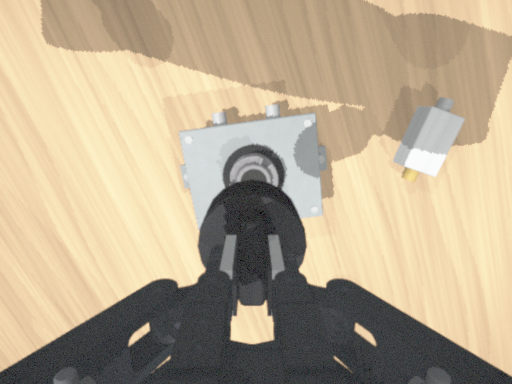

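The wrist view shows the neck and flange at about (253,175), partly hidden by the held cap at (252,237). The preamp is at (430,138), well clear. I'll fit circles to the flange's visible arc and the cap rim.

```bash
python3 - <<'E'
from h import *
c=ctrl.calibration("wrist");c['camera_from_world']=np.load("w2.npy")
g=cv2.cvtColor(cv2.imread("w2raw.png"),cv2.COLOR_BGR2GRAY).astype(float)
from scipy.optimize import least_squares
def fit(pts,z,R):
    P=np.array([onplane(c,u,v,z)[:2] for u,v in pts])
    for _ in range(3):
        r=least_squares(lambda q:np.hypot(*(P-q[:2]).T)-q[2],[*P.mean(0),R],loss='soft_l1',f_scale=.0005)
        e=abs(r.fun);P=P[np.abs(np.hypot(*(P-r.x[:2]).T)-r.x[2])<.002]
    return r.x.round(4),len(P)
def edges(u0,v0,angs,r0,r1):
    out=[]
    for a in angs:
        rr=np.arange(r0,r1,.25);x=u0+rr*np.cos(a);y=v0+rr*np.sin(a)
        s=cv2.remap(g.astype(np.float32),x.astype(np.float32)[None],y.astype(np.float32)[None],1)[0]
        s=np.convolve(s,np.ones(5)/5,'valid');d=s[4:]-s[:-4];i=d.argmax()
        if d[i]>8: out.append((x[i+4],y[i+4]))
    return out
rad=np.radians
p=edges(253,175,rad(np.arange(185,356,4)),24,40);print("flange",fit(p,.05,.034))
p=edges(252,237,rad(np.r_[np.arange(-20,40,4),np.arange(140,200,4)]),40,62)
for z in(.189,.2,.22):print("cap",z,fit(p,z,.03))
print(ctrl.get_state()['eef_pos'])
E
```

```text
flange (array([ 0.539 , -0.1793,  0.0339]), 42)
cap 0.189 (array([ 0.5323, -0.1934,  0.0362]), 29)
cap 0.2 (array([ 0.5342, -0.1883,  0.034 ]), 29)
cap 0.22 (array([ 0.5378, -0.1789,  0.03  ]), 29)
[ 0.53810354 -0.17657541  0.25056822]
```

Flange radius 33.9 mm (34 expected) and cap radius 30.0 mm (30 expected) both check. The cap axis sits about (-0.3, -2.3) mm from the TCP, so the xy correction is (+1.0, -0.4) mm. I'll descend onto the neck.

{"name": "play_rows", "arguments": {"targets": [{"delta_pos": [0.001, -0.0004, -0.03], "delta_rot": [0, 0, 0], "claw": 8}, {"delta_pos": [0.001, -0.0004, -0.065], "delta_rot": [0, 0, 0], "claw": 8}, {"delta_pos": [0.001, -0.0004, -0.095], "delta_rot": [0, 0, 0], "claw": 8}, {"delta_pos": [0.001, -0.0004, -0.11], "delta_rot": [0, 0, 0], "claw": 8}, {"delta_pos": [0.001, -0.0004, -0.114], "delta_rot": [0, 0, 0], "claw": 8}, {"delta_pos": [0.001, -0.0004, -0.116], "delta_rot": [0, 0, 0], "claw": 8}, {"delta_pos": [0.001, -0.0004, -0.118], "delta_rot": [0, 0, 0], "claw": 8}, {"delta_pos": [0.001, -0.0004, -0.12], "delta_rot": [0, 0, 0], "claw": 8}, {"delta_pos": [0.001, -0.0004, -0.121], "delta_rot": [0, 0, 0], "claw": 8}, {"delta_pos": [0.001, -0.0004, -0.121], "delta_rot": [0, 0, 0], "claw": 8}, {"delta_pos": [0.001, -0.0004, -0.121], "delta_rot": [0, 0, 0], "claw": 8}]}}

```text
time: 5.62
eef_pos: [0.5394, -0.1772, 0.1302]
tcp_rot: [-0.58, -0.405, 0.581, -0.404]
contact_force: [-0.6, -0.5, -0.9]
opening: 0.15
```

```bash
cat > st.py <<'E'
from h import *
s=ctrl.get_state()
for k in('time','eef_pos','contact_force','wrist_torque','opening'):print(k,np.round(s[k],4))
R=__import__('scipy.spatial.transform',fromlist=['x']).Rotation.from_quat(s['tcp_rot']).as_matrix()
print('psi',np.degrees(np.arctan2(R[1,1],R[0,1])).round(2),'down',R[:,0].round(4),'q6',s['qpos'][5].round(3))
E
python3 st.py
```

```text
time 5.6167
eef_pos [ 0.5394 -0.1772  0.1302]
contact_force [-0.6488 -0.4635 -0.9471]
wrist_torque [-0.0036 -0.016  -0.0161]
opening 0.1498
psi -20.29 down [-2.e-03  2.e-04 -1.e+00] q6 -0.141
```

{"name": "play_rows", "arguments": {"targets": [{"delta_pos": [0, 0, -0.0015], "delta_rot": [0, 0, 0], "claw": 8}, {"delta_pos": [0, 0, -0.003], "delta_rot": [0, 0, 0], "claw": 8}, {"delta_pos": [0, 0, -0.0045], "delta_rot": [0, 0, 0], "claw": 8}, {"delta_pos": [0, 0, -0.006], "delta_rot": [0, 0, 0], "claw": 8}, {"delta_pos": [0, 0, -0.006], "delta_rot": [0, 0, 0], "claw": 8}, {"delta_pos": [0, 0, -0.006], "delta_rot": [0, 0, 0], "claw": 8}]}}

```text
time: 6.12
eef_pos: [0.5395, -0.1773, 0.1246]
tcp_rot: [-0.58, -0.404, 0.581, -0.404]
contact_force: [-0.7, 1.3, 2.3]
opening: 0.149
```

```bash
python3 st.py
```

```text
time 6.1167
eef_pos [ 0.5395 -0.1773  0.1246]
contact_force [-0.6977  1.2529  2.3448]
wrist_torque [0.0594 0.1139 0.0167]
opening 0.1493
psi -20.29 down [-0.0018  0.     -1.    ] q6 -0.141
```

Contact came at TCP z 0.1246, the predicted ridge-top level. I'll turn anticlockwise with light pressure in 18° chunks, compensating for the axis offset.

{"name": "play_rows", "arguments": {"targets": [{"delta_pos": [0, 0, -0.001], "delta_rot": [0, 0, 0], "claw": 8}, {"delta_pos": [-0.0001, 0, -0.001], "delta_rot": [0, 0, 0.015], "claw": 8}, {"delta_pos": [-0.0002, 0, -0.001], "delta_rot": [0, 0, 0.03], "claw": 8}, {"delta_pos": [-0.0003, 0, -0.001], "delta_rot": [0, 0, 0.045], "claw": 8}, {"delta_pos": [-0.0004, 0, -0.001], "delta_rot": [0, 0, 0.06], "claw": 8}, {"delta_pos": [-0.0005, 0, -0.001], "delta_rot": [0, 0, 0.075], "claw": 8}, {"delta_pos": [-0.0006, 0, -0.001], "delta_rot": [0, 0, 0.09], "claw": 8}, {"delta_pos": [-0.0007, 0, -0.001], "delta_rot": [0, 0, 0.1], "claw": 8}, {"delta_pos": [-0.0007, 0, -0.001], "delta_rot": [0, 0, 0.1], "claw": 8}]}}

```text
time: 6.87
eef_pos: [0.5397, -0.1776, 0.1245]
tcp_rot: [-0.51, -0.489, 0.51, -0.491]
contact_force: [0.3, 0.5, 3.9]
opening: 0.151
```

```bash
python3 st.py
```

```text
time 6.8667
eef_pos [ 0.5397 -0.1776  0.1245]
contact_force [0.2845 0.5001 3.8637]
wrist_torque [ 0.0689 -0.0301  0.0745]
opening 0.1511
psi -2.26 down [ 7.0e-04 -1.6e-03 -1.0e+00] q6 -0.456
```

{"name": "play_rows", "arguments": {"targets": [{"delta_pos": [-0.0001, 0, -0.001], "delta_rot": [0, 0, 0.015], "claw": 8}, {"delta_pos": [-0.0002, -0.0001, -0.001], "delta_rot": [0, 0, 0.03], "claw": 8}, {"delta_pos": [-0.0003, -0.0001, -0.001], "delta_rot": [0, 0, 0.045], "claw": 8}, {"delta_pos": [-0.0004, -0.0001, -0.001], "delta_rot": [0, 0, 0.06], "claw": 8}, {"delta_pos": [-0.0005, -0.0002, -0.001], "delta_rot": [0, 0, 0.075], "claw": 8}, {"delta_pos": [-0.0006, -0.0002, -0.001], "delta_rot": [0, 0, 0.09], "claw": 8}, {"delta_pos": [-0.0007, -0.0002, -0.001], "delta_rot": [0, 0, 0.1], "claw": 8}, {"delta_pos": [-0.0007, -0.0002, -0.001], "delta_rot": [0, 0, 0.1], "claw": 8}]}}

```text
time: 7.53
eef_pos: [0.5397, -0.1781, 0.1245]
tcp_rot: [0.427, 0.562, -0.427, 0.565]
contact_force: [0.2, 1.6, 5.0]
opening: 0.149
```

```bash
python3 st.py
```

```text
time 7.5333
eef_pos [ 0.5397 -0.1781  0.1245]
contact_force [0.1838 1.5651 5.0252]
wrist_torque [0.1891 0.0615 0.0232]
opening 0.1495
psi 15.72 down [ 0.0031 -0.002  -1.    ] q6 -0.771
```

{"name": "play_rows", "arguments": {"targets": [{"delta_pos": [0, 0, -0.001], "delta_rot": [0, 0, 0.015], "claw": 8}, {"delta_pos": [-0.0001, 0, -0.001], "delta_rot": [0, 0, 0.03], "claw": 8}, {"delta_pos": [-0.0001, 0, -0.001], "delta_rot": [0, 0, 0.045], "claw": 8}, {"delta_pos": [-0.0002, 0, -0.001], "delta_rot": [0, 0, 0.06], "claw": 8}, {"delta_pos": [-0.0003, 0, -0.001], "delta_rot": [0, 0, 0.075], "claw": 8}, {"delta_pos": [-0.0003, 0, -0.001], "delta_rot": [0, 0, 0.09], "claw": 8}, {"delta_pos": [-0.0003, 0, -0.001], "delta_rot": [0, 0, 0.1], "claw": 8}, {"delta_pos": [-0.0003, 0, -0.001], "delta_rot": [0, 0, 0.1], "claw": 8}]}}

```text
time: 8.2
eef_pos: [0.5398, -0.178, 0.1245]
tcp_rot: [0.334, 0.622, -0.333, 0.625]
contact_force: [-1.2, 1.4, 6.0]
opening: 0.151
```

```bash
python3 st.py
```

```text
time 8.2
eef_pos [ 0.5398 -0.178   0.1245]
contact_force [-1.1915  1.4215  5.9941]
wrist_torque [0.2133 0.2462 0.0048]
opening 0.1514
psi 33.68 down [ 4.1e-03 -8.0e-04 -1.0e+00] q6 -1.086
```

{"name": "play_rows", "arguments": {"targets": [{"delta_pos": [0, 0, -0.001], "delta_rot": [0, 0, 0.015], "claw": 8}, {"delta_pos": [-0.0001, 0, -0.001], "delta_rot": [0, 0, 0.03], "claw": 8}, {"delta_pos": [-0.0001, 0, -0.001], "delta_rot": [0, 0, 0.045], "claw": 8}, {"delta_pos": [-0.0002, 0, -0.001], "delta_rot": [0, 0, 0.06], "claw": 8}, {"delta_pos": [-0.0003, 0, -0.001], "delta_rot": [0, 0, 0.075], "claw": 8}, {"delta_pos": [-0.0003, 0, -0.001], "delta_rot": [0, 0, 0.09], "claw": 8}, {"delta_pos": [-0.0003, 0, -0.001], "delta_rot": [0, 0, 0.1], "claw": 8}, {"delta_pos": [-0.0003, 0, -0.001], "delta_rot": [0, 0, 0.1], "claw": 8}]}}

```text
time: 8.87
eef_pos: [0.5397, -0.178, 0.1245]
tcp_rot: [0.233, 0.666, -0.232, 0.669]
contact_force: [-1.6, 1.6, 6.5]
opening: 0.148
```

```bash
python3 st.py
```

```text
time 8.8667
eef_pos [ 0.5397 -0.178   0.1245]
contact_force [-1.6152  1.6041  6.4618]
wrist_torque [ 0.2963  0.3066 -0.0254]
opening 0.1479
psi 51.64 down [ 4.4e-03  7.0e-04 -1.0e+00] q6 -1.401
```

{"name": "play_rows", "arguments": {"targets": [{"delta_pos": [0, 0, -0.001], "delta_rot": [0, 0, 0.015], "claw": 8}, {"delta_pos": [0, 0, -0.001], "delta_rot": [0, 0, 0.03], "claw": 8}, {"delta_pos": [0, 0, -0.001], "delta_rot": [0, 0, 0.045], "claw": 8}, {"delta_pos": [0, 0, -0.001], "delta_rot": [0, 0, 0.06], "claw": 8}, {"delta_pos": [0, 0, -0.001], "delta_rot": [0, 0, 0.075], "claw": 8}, {"delta_pos": [0, 0, -0.001], "delta_rot": [0, 0, 0.09], "claw": 8}, {"delta_pos": [0, 0, -0.001], "delta_rot": [0, 0, 0.1], "claw": 8}, {"delta_pos": [0, 0, -0.001], "delta_rot": [0, 0, 0.1], "claw": 8}]}}

```text
time: 9.53
eef_pos: [0.5395, -0.1779, 0.1232]
tcp_rot: [0.126, 0.695, -0.124, 0.697]
contact_force: [-1.1, -1.5, -0.9]
opening: 0.154
```

```bash
python3 st.py
```

```text
time 9.5333
eef_pos [ 0.5395 -0.1779  0.1232]
contact_force [-1.1414 -1.5397 -0.9196]
wrist_torque [-0.0965  0.0258 -0.0055]
opening 0.1541
psi 69.61 down [ 0.0035  0.002  -1.    ] q6 -1.715
```

The vertical force vanished and z fell, so the lugs are over the gaps. I'll stop turning and lower gently.

{"name": "play_rows", "arguments": {"targets": [{"delta_pos": [0, 0, -0.001], "delta_rot": [0, 0, 0], "claw": 8}, {"delta_pos": [0, 0, -0.002], "delta_rot": [0, 0, 0], "claw": 8}, {"delta_pos": [0, 0, -0.003], "delta_rot": [0, 0, 0], "claw": 8}, {"delta_pos": [0, 0, -0.003], "delta_rot": [0, 0, 0], "claw": 8}]}}

```text
time: 9.87
eef_pos: [0.539, -0.1777, 0.1192]
tcp_rot: [0.126, 0.695, -0.124, 0.696]
contact_force: [0.3, -0.5, -0.9]
opening: 0.151
```

```bash
python3 st.py
```

```text
time 9.8667
eef_pos [ 0.539  -0.1777  0.1192]
contact_force [ 0.3343 -0.5043 -0.8628]
wrist_torque [ 0.0124  0.007  -0.0245]
opening 0.1514
psi 69.57 down [ 0.002   0.0027 -1.    ] q6 -1.715
```

Free all the way. I'll go on to the gap floor, expected at TCP z ≈ 0.1148.

{"name": "play_rows", "arguments": {"targets": [{"delta_pos": [0, 0, -0.0015], "delta_rot": [0, 0, 0], "claw": 8}, {"delta_pos": [0, 0, -0.003], "delta_rot": [0, 0, 0], "claw": 8}, {"delta_pos": [0, 0, -0.004], "delta_rot": [0, 0, 0], "claw": 8}, {"delta_pos": [0, 0, -0.0045], "delta_rot": [0, 0, 0], "claw": 8}, {"delta_pos": [0, 0, -0.0045], "delta_rot": [0, 0, 0], "claw": 8}]}}

```text
time: 10.28
eef_pos: [0.539, -0.1777, 0.1149]
tcp_rot: [0.126, 0.695, -0.124, 0.696]
contact_force: [-0.6, 0.3, -0.1]
opening: 0.153
```

```bash
python3 st.py
```

```text
time 10.2833
eef_pos [ 0.539  -0.1777  0.1149]
contact_force [-0.6235  0.2831 -0.142 ]
wrist_torque [0.0194 0.0447 0.0148]
opening 0.1527
psi 69.57 down [ 0.002   0.0026 -1.    ] q6 -1.715
```

At the gap floor, right at the predicted height. Now I'll screw clockwise, following the 4 mm / 75° pitch.

{"name": "play_rows", "arguments": {"targets": [{"delta_pos": [0, 0, -0.0006], "delta_rot": [0, 0, -0.015], "claw": 8}, {"delta_pos": [0, 0, -0.0007], "delta_rot": [0, 0, -0.03], "claw": 8}, {"delta_pos": [0, 0, -0.0008], "delta_rot": [0, 0, -0.045], "claw": 8}, {"delta_pos": [0, 0, -0.001], "delta_rot": [0, 0, -0.06], "claw": 8}, {"delta_pos": [0, 0, -0.0011], "delta_rot": [0, 0, -0.075], "claw": 8}, {"delta_pos": [0, 0, -0.0013], "delta_rot": [0, 0, -0.09], "claw": 8}, {"delta_pos": [0, 0, -0.0014], "delta_rot": [0, 0, -0.105], "claw": 8}, {"delta_pos": [0, 0, -0.0016], "delta_rot": [0, 0, -0.12], "claw": 8}, {"delta_pos": [0, 0, -0.0016], "delta_rot": [0, 0, -0.12], "claw": 8}]}}

```text
time: 11.03
eef_pos: [0.5395, -0.1782, 0.1141]
tcp_rot: [0.254, 0.659, -0.253, 0.661]
contact_force: [-0.6, -0.1, 2.3]
opening: 0.156
```

```bash
python3 st.py
```

```text
time 11.0333
eef_pos [ 0.5395 -0.1782  0.1141]
contact_force [-0.6324 -0.1407  2.3213]
wrist_torque [-0.1554  0.234  -0.0337]
opening 0.1555
psi 47.94 down [ 4.e-03  3.e-04 -1.e+00] q6 -1.337
```

{"name": "play_rows", "arguments": {"targets": [{"delta_pos": [0, 0, -0.0006], "delta_rot": [0, 0, -0.015], "claw": 8}, {"delta_pos": [0, 0, -0.0007], "delta_rot": [0, 0, -0.03], "claw": 8}, {"delta_pos": [0, 0, -0.0009], "delta_rot": [0, 0, -0.045], "claw": 8}, {"delta_pos": [0, 0, -0.001], "delta_rot": [0, 0, -0.06], "claw": 8}, {"delta_pos": [0, 0, -0.0012], "delta_rot": [0, 0, -0.075], "claw": 8}, {"delta_pos": [0, 0, -0.0014], "delta_rot": [0, 0, -0.09], "claw": 8}, {"delta_pos": [0, 0, -0.0015], "delta_rot": [0, 0, -0.105], "claw": 8}, {"delta_pos": [0, 0, -0.0017], "delta_rot": [0, 0, -0.12], "claw": 8}, {"delta_pos": [0, 0, -0.0018], "delta_rot": [0, 0, -0.135], "claw": 8}, {"delta_pos": [0, 0, -0.0018], "delta_rot": [0, 0, -0.135], "claw": 8}]}}

```text
time: 11.87
eef_pos: [0.5395, -0.1783, 0.1125]
tcp_rot: [0.387, 0.591, -0.387, 0.593]
contact_force: [-0.7, 0.6, 0.7]
opening: 0.148
```

```bash
python3 st.py
```

```text
time 11.8667
eef_pos [ 0.5395 -0.1783  0.1125]
contact_force [-0.7035  0.583   0.6511]
wrist_torque [-0.0266  0.2715 -0.031 ]
opening 0.1476
psi 23.66 down [ 0.0036 -0.0015 -1.    ] q6 -0.911
```

{"name": "play_rows", "arguments": {"targets": [{"delta_pos": [0, 0, -0.0006], "delta_rot": [0, 0, -0.015], "claw": 8}, {"delta_pos": [0, 0, -0.0007], "delta_rot": [0, 0, -0.03], "claw": 8}, {"delta_pos": [0, 0, -0.0009], "delta_rot": [0, 0, -0.045], "claw": 8}, {"delta_pos": [0, 0, -0.001], "delta_rot": [0, 0, -0.06], "claw": 8}, {"delta_pos": [0, 0, -0.0012], "delta_rot": [0, 0, -0.075], "claw": 8}, {"delta_pos": [0, 0, -0.0014], "delta_rot": [0, 0, -0.09], "claw": 8}, {"delta_pos": [0, 0, -0.0015], "delta_rot": [0, 0, -0.105], "claw": 8}, {"delta_pos": [0, 0, -0.0017], "delta_rot": [0, 0, -0.12], "claw": 8}, {"delta_pos": [0, 0, -0.0017], "delta_rot": [0, 0, -0.12], "claw": 8}, {"delta_pos": [0, 0, -0.0017], "delta_rot": [0, 0, -0.12], "claw": 8}]}}

```text
time: 12.7
eef_pos: [0.5396, -0.1784, 0.111]
tcp_rot: [0.49, 0.508, -0.49, 0.511]
contact_force: [-0.6, -0.6, 1.0]
opening: 0.152
```

```bash
python3 st.py
```

```text
time 12.7
eef_pos [ 0.5396 -0.1784  0.111 ]
contact_force [-0.5843 -0.6498  0.974 ]
wrist_torque [-0.015   0.1358  0.0475]
opening 0.1521
psi 2.19 down [ 0.003  -0.0028 -1.    ] q6 -0.535
```

{"name": "play_rows", "arguments": {"targets": [{"delta_pos": [0, 0, -0.0006], "delta_rot": [0, 0, -0.01], "claw": 8}, {"delta_pos": [0, 0, -0.0007], "delta_rot": [0, 0, -0.02], "claw": 8}, {"delta_pos": [0, 0, -0.0008], "delta_rot": [0, 0, -0.03], "claw": 8}, {"delta_pos": [0, 0, -0.0008], "delta_rot": [0, 0, -0.04], "claw": 8}, {"delta_pos": [0, 0, -0.0008], "delta_rot": [0, 0, -0.04], "claw": 8}]}}

```text
time: 13.12
eef_pos: [0.5397, -0.1785, 0.111]
tcp_rot: [-0.521, -0.477, 0.521, -0.48]
contact_force: [-3.3, -0.5, 5.0]
opening: 0.149
```

```bash
python3 st.py
```

```text
time 13.1167
eef_pos [ 0.5397 -0.1785  0.111 ]
contact_force [-3.2679 -0.5498  5.0165]
wrist_torque [ 0.0174  0.5094 -0.0357]
opening 0.1486
psi -4.91 down [ 0.0025 -0.0034 -1.    ] q6 -0.41
```

{"name": "play_rows", "arguments": {"targets": [{"delta_pos": [0, 0, -0.0002], "delta_rot": [0, 0, -0.01], "claw": 8}, {"delta_pos": [0, 0, -0.0002], "delta_rot": [0, 0, -0.02], "claw": 8}, {"delta_pos": [0, 0, -0.0002], "delta_rot": [0, 0, -0.03], "claw": 8}, {"delta_pos": [0, 0, -0.0002], "delta_rot": [0, 0, -0.03], "claw": 8}]}}

```text
time: 13.45
eef_pos: [0.5396, -0.1784, 0.111]
tcp_rot: [-0.542, -0.452, 0.543, -0.455]
contact_force: [-1.7, 0.3, 3.8]
opening: 0.147
```

```bash
python3 st.py;python3 st.py|sed -n 4p
```

```text
time 13.45
eef_pos [ 0.5396 -0.1784  0.111 ]
contact_force [-1.7072  0.2894  3.8068]
wrist_torque [0.1071 0.4028 0.0534]
opening 0.1475
psi -10.2 down [ 0.0018 -0.0035 -1.    ] q6 -0.317
wrist_torque [0.1071 0.4028 0.0534]
```

{"name": "play_rows", "arguments": {"targets": [{"delta_pos": [0, 0, 0], "delta_rot": [0, 0, -0.01], "claw": 8}, {"delta_pos": [0, 0, 0], "delta_rot": [0, 0, -0.02], "claw": 8}, {"delta_pos": [0, 0, 0], "delta_rot": [0, 0, -0.02], "claw": 8}]}}

```text
time: 13.7
eef_pos: [0.5395, -0.1783, 0.111]
tcp_rot: [-0.555, -0.436, 0.556, -0.438]
contact_force: [-1.6, 0.2, 3.4]
opening: 0.153
```

```bash
python3 st.py
```

```text
time 13.7
eef_pos [ 0.5395 -0.1783  0.111 ]
contact_force [-1.5793  0.2456  3.4104]
wrist_torque [0.0822 0.3633 0.201 ]
opening 0.1526
psi -13.66 down [ 0.0011 -0.0036 -1.    ] q6 -0.256
```

The torque about the axis reached 0.20 N m at TCP z 0.1110 (home height predicted 0.111), so it is finger-tight. I'll release and lift.

{"name": "play_rows", "arguments": {"targets": [{"delta_pos": [0, 0, 0], "delta_rot": [0, 0, 0], "claw": 25}, {"delta_pos": [0, 0, 0], "delta_rot": [0, 0, 0], "claw": 40}, {"delta_pos": [0, 0, 0], "delta_rot": [0, 0, 0], "claw": 40}, {"delta_pos": [0, 0, 0], "delta_rot": [0, 0, 0], "claw": 40}, {"delta_pos": [0, 0, 0.01], "delta_rot": [0, 0, 0], "claw": 40}, {"delta_pos": [0, 0, 0.03], "delta_rot": [0, 0, 0], "claw": 40}, {"delta_pos": [0, 0, 0.06], "delta_rot": [0, 0, 0], "claw": 40}, {"delta_pos": [0, 0, 0.09], "delta_rot": [0, 0, 0], "claw": 40}, {"delta_pos": [0, 0, 0.12], "delta_rot": [0, 0, 0], "claw": 85}, {"delta_pos": [0, 0, 0.14], "delta_rot": [0, 0, 0], "claw": 85}, {"delta_pos": [0, 0, 0.14], "delta_rot": [0, 0, 0], "claw": 85}, {"delta_pos": [0, 0, 0.14], "delta_rot": [0, 0, 0], "claw": 85}]}}

```text
time: 14.7
eef_pos: [0.5403, -0.1787, 0.2533]
tcp_rot: [0.556, 0.434, -0.556, 0.44]
contact_force: [-0.5, 0.9, -0.9]
opening: 0.987
```

```bash
python3 st.py; python3 - <<'E'
from h import *
c=ctrl.calibration("wrist");w=ctrl.read_camera("wrist");s=ctrl.read_camera("scene")
f=lambda i:np.clip((i/255.)**.5*255,0,255).astype(np.uint8)
A=f(w[60:260,140:370]);B=f(s[130:270,130:410])
cv2.imwrite("pics/end.png",np.vstack([cv2.resize(A,(345,300)),cv2.resize(B,(600,300))[:, :345]]) if 0 else np.hstack([cv2.resize(A,(345,300)),cv2.resize(B,(455,300))]))
g=cv2.cvtColor(w,cv2.COLOR_BGR2GRAY)
print(proj(c,[.539,-.1783,.081]),proj(c,[.539,-.1783,.05]))
E
```

```text
time 14.7
eef_pos [ 0.5403 -0.1787  0.2533]
contact_force [-0.467   0.9089 -0.8874]
wrist_torque [-0.0165  0.0266  0.0678]
opening 0.9874
psi -13.65 down [ 0.0051 -0.0056 -1.    ] q6 -0.258
[248.93689493 178.78376042] [249.02773373 171.92545523]
```

View pics/end.png

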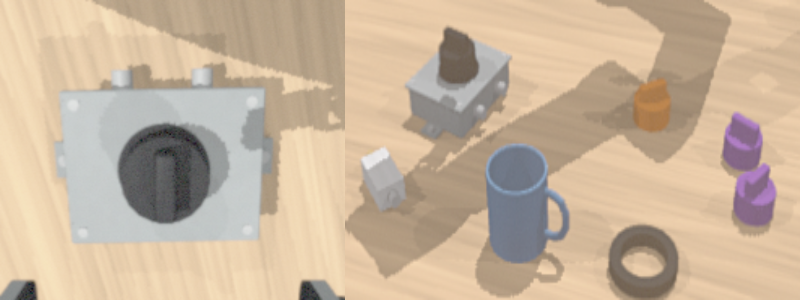

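The final view shows the cap upright and level on the flange at about (164,173) in the left panel. Its bar is still square to the jaws, so it did not spring back, and the mug, tape and preamp are in their places. Handing in.

```bash
python3 -c "
from plant import ctrl
print(ctrl.sign_off())"
```

```text
the job is handed in; nothing more can be done
None
```

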